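Pack a spares crate, fold the lid shut and clamp it

TASK

Pack the engine spares (filter can, canister, sleeve, small carton and housing block, whichever are there) standing on the bench into the plywood crate: first swing the hold-down lever right up and back off the lid, then fold the lid well back past upright so that it stays open, and stand every spare upright on the crate's floor. With all of them in, fold the lid fully shut and then press the hold-down lever fully down onto it; leave the other things on the bench where they lie.

Things in the scene. Friction and masses are not known exactly. Their poses are not given: they have to be found in the camera images.
- crate: Open-topped plywood crate, fixed to the bench: 246 (its x) x 176 (its y) x 95 mm high outside, walls and floor 8 mm thick, so 230 x 160 mm and 87 mm deep inside. Origin at the centre of its underside, on the bench; z up. The lid is hinged along the top edge of its +y wall; the lid's pull tab and the hold-down lever are on its -y side. It stands at a yaw of up to 0.2 rad.
- crate_floor (a point): Centre of the crate's inner floor, 8 mm above the bench.
- lid (a joint): Angle of the plywood lid (8 mm thick, covers the whole crate) about its hinge: 0 = flat shut (as at the start), 1.57 = upright, 2.2 = stop, leaning back away from the lever. The hinge is stiff (about 0.3 N m): the lid stays at any angle where it is left. Shut, its top is 104 mm above the bench.
- lid_tab (a point): Grip point on the lid's steel pull tab, 203 mm from the hinge line and 27 mm beyond the lid's free edge. The tab lies in the lid's plane, sticks out 45 mm, is 30 mm wide (crate x) and 10 mm thick; it can be pinched across its width from above at any lid angle, turning between the fingers. Lid shut: at crate x -70, y -115 mm, 101 mm above the bench; it swings up and towards crate +y.
- lid_hinge (a point): Point on the lid's hinge line (which runs along the crate's x), in line with the tab: crate x = -70 mm, y = +88 mm, 95 mm above the bench. The tab point lies 203 mm out along the lid from here and 6 mm off along the lid's outer normal.
- lever (a joint): Angle of the steel hold-down lever about its pivot on a bracket on the crate's -y wall: 0 = fully down, level, pointing to crate +y over the lid with its rubber foot on the lid; 1.57 = straight up; 1.95 = stop, leaning back away from the crate. It starts between 0 and 0.5 and stays where it is left (friction about 0.14 N m). Lever and lid do not stop each other.
- lever_grip (a point): Centre of the lever's black rubber grip, 22 mm wide (along the crate's x), 36 mm long, 18 mm thick, 118 mm from the pivot. It can be pinched across its 22 mm width from above at any angle, turning between the fingers. With the lever down it is 31 mm above the shut lid.
- lever_pivot (a point): The lever's pivot: crate x = +75 mm, y = -118 mm, 135 mm above the bench; the axis runs along the crate's x. Its steel bracket is 36 mm wide, reaches 42 mm out from the wall and is 150 mm high at the cheeks.
- filter: Spare: grey filter can, upright cylinder 64 mm diameter, 70 mm high, with a 44 mm dark boss 8 mm high on top (78 mm in all). Origin at the centre of its underside, z up. May be absent.
- canister: Spare: dark steel canister, upright cylinder 56 mm diameter, 60 mm high. Origin at the centre of its underside, z up. May be absent.
- sleeve: Spare: steel liner sleeve, upright tube 62 mm outside, 48 mm bore, 66 mm high. Origin at the centre of its lower end, z up. May be absent.
- carton: Spare: small brown cardboard box with a paper band, 58 (its x) x 72 (its y) x 64 mm high. Origin at the centre of its underside, z up. May be absent.
- housing: Spare: aluminium housing block 54 (its x) x 70 (its y) x 50 mm high with a round boss 32 mm wide, 12 mm high on top. Origin at the centre of its underside, z up. May be absent.
- nut: Not a spare to pack: large steel nut, 36 x 32 x 18 mm, lying among the spares. Origin at the centre of its underside. Leave alone.
- wrench: Not to pack: 200 mm wrench lying beyond the spares. Leave alone.
- bearing: Not to pack: flat bearing ring 90 mm across, 22 mm high. Origin at the centre of its underside. Leave alone.
- flange: Not to pack: dark steel flange, 100 mm across, 46 mm high with its hub, lying on the hinge side of the crate. Origin at the centre of its underside. Leave alone.
- shaft: Not to pack: steel shaft 26 mm thick, 160 mm long (its x), lying, with a square collar in the middle. Origin under its middle. Leave alone.
- oil: Not to pack: closed can 60 mm across, 130 mm high, standing beyond the crate. Origin at the centre of its underside. Leave alone.
There are look-alikes about, which are no part of the job. What is meant by the sleeve is not yellow, and is the larger of those in its own colour. There is more than one size of the carton; the job needs the smallest.

How it is judged:
On the way, in this order (a step that is already met when the one before it is completed fails the run):
1. the hold-down lever is swung up past upright (value of joint lever above 1.6 rad), for 0.2 s.
2. the lid is folded back well past upright (value of joint lid above 1.75 rad and value of joint lever above 1.6 rad), for 0.2 s.
3. every spare stands upright on the crate's floor, the lid still open (value of joint lid above 1.75 rad and x of filter in the frame of crate between -0.11 and 0.11 m and y of filter in the frame of crate between -0.078 and 0.078 m and z of filter in the frame of crate between -0.005 and 0.02 m and angle between each of filter, canister, sleeve, carton, housing's own z axis and vertical below 0.3 rad and x of canister in the frame of crate between -0.11 and 0.11 m and y of canister in the frame of crate between -0.078 and 0.078 m and z of canister in the frame of crate between -0.005 and 0.02 m and x of sleeve in the frame of crate between -0.11 and 0.11 m and y of sleeve in the frame of crate between -0.078 and 0.078 m and z of sleeve in the frame of crate between -0.005 and 0.02 m and x of carton in the frame of crate between -0.11 and 0.11 m and y of carton in the frame of crate between -0.078 and 0.078 m and z of carton in the frame of crate between -0.005 and 0.02 m and x of housing in the frame of crate between -0.11 and 0.11 m and y of housing in the frame of crate between -0.078 and 0.078 m and z of housing in the frame of crate between -0.005 and 0.02 m), for 0.2 s.
4. the lid is folded shut over the spares, the lever still up (value of joint lid below 0.06 rad and value of joint lever above 1 rad and x of filter in the frame of crate between -0.11 and 0.11 m and y of filter in the frame of crate between -0.078 and 0.078 m and z of filter in the frame of crate between -0.005 and 0.02 m and angle between each of filter, canister, sleeve, carton, housing's own z axis and vertical below 0.3 rad and x of canister in the frame of crate between -0.11 and 0.11 m and y of canister in the frame of crate between -0.078 and 0.078 m and z of canister in the frame of crate between -0.005 and 0.02 m and x of sleeve in the frame of crate between -0.11 and 0.11 m and y of sleeve in the frame of crate between -0.078 and 0.078 m and z of sleeve in the frame of crate between -0.005 and 0.02 m and x of carton in the frame of crate between -0.11 and 0.11 m and y of carton in the frame of crate between -0.078 and 0.078 m and z of carton in the frame of crate between -0.005 and 0.02 m and x of housing in the frame of crate between -0.11 and 0.11 m and y of housing in the frame of crate between -0.078 and 0.078 m and z of housing in the frame of crate between -0.005 and 0.02 m), for 0.2 s.
5. the lever is pressed down onto the shut lid (value of joint lid below 0.06 rad and value of joint lever below 0.1 rad), for 0.2 s.
At the end, for the whole second after the job is handed in: Every spare present stands upright (within 0.3 rad) and at rest on the crate's floor inside its walls, the lid is shut (below 0.06 rad) and the lever is down on it (below 0.1 rad) (all of step 5 and x of filter in the frame of crate between -0.11 and 0.11 m and y of filter in the frame of crate between -0.078 and 0.078 m and z of filter in the frame of crate between -0.005 and 0.02 m and angle between each of filter, canister, sleeve, carton, housing's own z axis and vertical below 0.3 rad and x of canister in the frame of crate between -0.11 and 0.11 m and y of canister in the frame of crate between -0.078 and 0.078 m and z of canister in the frame of crate between -0.005 and 0.02 m and x of sleeve in the frame of crate between -0.11 and 0.11 m and y of sleeve in the frame of crate between -0.078 and 0.078 m and z of sleeve in the frame of crate between -0.005 and 0.02 m and x of carton in the frame of crate between -0.11 and 0.11 m and y of carton in the frame of crate between -0.078 and 0.078 m and z of carton in the frame of crate between -0.005 and 0.02 m and x of housing in the frame of crate between -0.11 and 0.11 m and y of housing in the frame of crate between -0.078 and 0.078 m and z of housing in the frame of crate between -0.005 and 0.02 m and linear speed of each of filter, canister, sleeve, carton, housing below 0.03 m/s); the robot touches nothing.
It fails at once if a thing that does not belong in the crate was moved more than 4 cm (distance of any of nut, wrench, bearing, flange, shaft, oil from where it was at the start of the episode above 0.04 m).
Of filter, canister, sleeve, carton, housing only 2 to 4 are there at a start; the rules pass over those that are not, and their reading is None.
At some moment in a run one of filter, canister, sleeve, carton, housing may be knocked a few centimetres aside while the robot is not near it.
It also fails if it takes over 210 s, if anything falls off the work surface, if the arm or the gripper's body presses on something with over 40 N, if the wrist force passes 120 N, or if a joint passes its speed limit or range.

ROBOT

A 6-joint arm with a two-finger parallel gripper is mounted at the origin on the work surface. World frame = base frame: x ahead of the robot, y to its left, z up, the work surface at z = 0. Lengths are in m, angles in rad, forces in N, time in s.
With the tool pointing down it reaches from about 0.3 to 0.875 m from the base axis. Payload 6.4 kg.
Tool frame: the origin (TCP) lies midway between the tips of the shut fingers; the grasp point (between the pads) lies 19 mm behind it; z points along the fingers, y is the direction in which the jaws open and shut (so a half turn about z gives the same grasp; the last joint's range is limited). The gripper opens to 88 mm and grips with 3 to 60 N. Pads are 18 mm wide; open, the fingers measure 123 mm over their backs; the gripper's body (75 mm by 187 mm) begins 45 mm behind the grasp point.
Start: joints at [-1.366, 0.181, 1.607, -0, 1.354, -0.206], TCP at [0.23, -0.527, 0.239] pointing down, gripper open.
Joint ranges: [-2.99, 2.99], [-0.89, 2.07], [0.3, 2.58], [-1.14, 4.28], [0, 2.63], [-3.12, 3.12]. Speed limits (rad/s): [2.57, 2.57, 3.01, 3.14, 3.14, 3.14].

INTERFACE

Orientations are given as [roll, pitch, yaw] about the fixed x, y, z axes, in that order (R = Rz(yaw) Ry(pitch) Rx(roll)).
In Python, from workcell import r, cams, workorder gives the robot as it stands.
- The arm moves only by the tool servo_tool, never from a script. Its argument "series" is text: rows parted by semicolons, each of 4 numbers parted by spaces: the shift along the tool's x, y, z in m, then the turn about the tool's z in degrees. In form: x y z turn; .... A call has 1 to 5 rows; each row shifts and turns the commanded pose from where the row before left it, along the tool's axes as they then stand; what a row does not reach is not made up. A row lasts 1/8 s, in which the tool goes at most 62.5 mm and 10.7 degrees, less where a joint would pass 70% of its speed; a pose out of reach is approached as far as the arm can. A call with a gripper value outside its range is refused whole. "grip" is the opening, from 0 (shut) to 1 (fully open), set as the call begins (left out, the last holds). The fingers move at their own pace and stop on an object; "grip_force" is the grip in N (left out, the last holds). Time passes only in rows, so rows that do not move let the fingers close. It gives the time, the measured TCP pose, the force and the opening at its end, in the units of the state.
- r.get_obs(): the state, without advancing time (a new reading comes with each control period).
- cams.read_camera(name): name is "side" or "top"; returns a dict with "frame" (384x512x3 uint8, red, green, blue), "fx", "fy", "cx", "cy" (pixels), "dist" ([k1, k2, p1, p2, k3] as OpenCV has them; the pictures are not rectified), "R" (3x3) and "t" (3): a world point X has camera coordinates R X + t. Camera axes: x right, y down, z forward; pixel columns grow to the right and rows downward; lengths in m; the calibration is good to about 2 mm. A picture is of the moment at which its call begins. There is no depth.
- workorder.finish_job(): hands the job in, once; it reports no verdict.
The state is a dict: "t": time; "qpos": joint angles; "dq": joint speeds; "tau": joint torques, N m; "ee_pos": TCP position; "eef_rot": TCP orientation; "ft_force": force on the tool from outside, world axes, zero at the start; "moment": the same for the moment, N m; "finger_gap": finger opening in m.
Only numpy, scipy, OpenCV 4.12 (cv2) and the standard library are available. Lean on these libraries where they do the work, as an engineer would, in place of code of your own. Each camera call takes 0.05 s, during which the arm holds its last target.

## Working session

There is one attempt and no reset: what is moved stays moved. The work goes in short steps, Python scripts to look and compute and a tool call to move; the robot and the scene stay as the last step left them, time stands still between calls to the robot, and variables do not carry over. Pictures are saved under pics/ and viewed, and the job is handed in when it is done.

Besides the shell and the picture viewer there is one more tool, called after ">>>" as name(argument=value, ...), one argument or row to a line, values as JSON. servo_tool: Moves the arm, as the interface text tells. Its arguments: {"type":"object","properties":{"series":{"type":"string"},"grip":{"type":"number"},"grip_force":{"type":"number"}},"required":["series"]}

```bash
ls; mkdir -p pics; python3 - <<'E'
from workcell import r,cams,workorder
import cv2
for n in("side","top"):
    c=cams.read_camera(n); cv2.imwrite(f"pics/{n}0.png",cv2.cvtColor(c["frame"],cv2.COLOR_RGB2BGR))
    print(n,c["fx"],c["fy"],c["cx"],c["cy"],c["dist"],c["R"],c["t"])
print(r.get_obs())
E
```

```text
pics
side 356.2501265701759 356.2501265701759 251.42030117216711 190.01535026705625 [-0.01756299  0.          0.          0.          0.        ] [[-0.9949844  -0.09951344 -0.01015499]
 [-0.06709513  0.73923156 -0.6701007 ]
 [ 0.07419091 -0.66605839 -0.74220073]] [0.53193115 0.09250288 0.95897524]
top 356.6134483787665 356.6134483787665 248.84281248323182 192.3121748119085 [-0.08703755  0.          0.          0.          0.        ] [[ 0.00493646 -0.99968592 -0.02456998]
 [-0.99521353 -0.00251333 -0.09769194]
 [ 0.0975995   0.02493462 -0.99491336]] [0.00938508 0.55891307 0.981217  ]
{'t': 0.1, 'qpos': array([-1.36627580e+00,  1.81462407e-01,  1.60788323e+00,  5.56457678e-06,
        1.35380855e+00, -2.06274200e-01]), 'dq': array([ 0.0001639 , -0.00267051, -0.0024244 ,  0.00164194, -0.00094731,
        0.00070392]), 'tau': array([ 1.52800403e-04, -4.34816980e+01, -3.42694402e+01,  7.04086781e-02,
        3.39930982e-02, -3.92512663e-05]), 'ee_pos': array([ 0.22955218, -0.52667396,  0.23791465]), 'eef_rot': array([-3.14006534e+00, -3.25140892e-04,  4.10793281e-01]), 'ft_force': array([ 0.18213825,  0.74357394, -0.73941992]), 'moment': array([-0.05769308,  0.00520404,  0.08078502]), 'finger_gap': 0.08831568456544193}
```

View pics/side0.png

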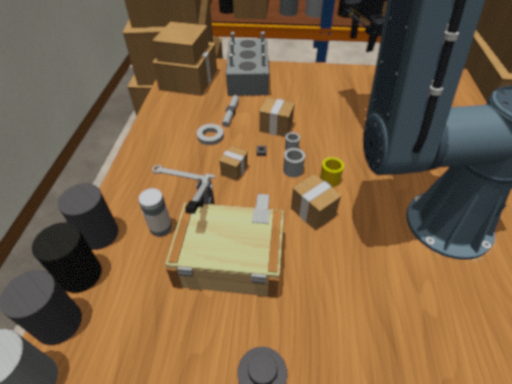

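View pics/top0.png

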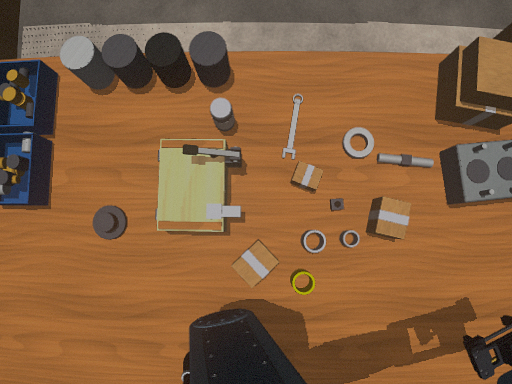

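The candidates, as top-view pixels:
- **Sleeves:** grey large (314,241), grey small (350,239), yellow (303,283).
- **Cartons:** small (307,176), medium (256,263), large (389,218).

I see no filter, canister or housing. I choose the large grey sleeve at (314,241) and the carton at (307,176), and check them in a close crop.

```bash
cat > h.py <<'E'
import numpy as np, cv2
from workcell import r,cams,workorder
def cam(n,save=None):
    c=cams.read_camera(n)
    c["K"]=np.array([[c["fx"],0,c["cx"]],[0,c["fy"],c["cy"]],[0,0,1.]])
    c["R"]=np.array(c["R"]);c["t"]=np.array(c["t"]);c["dist"]=np.array(c["dist"],float)
    if save: cv2.imwrite(save,cv2.cvtColor(c["frame"],cv2.COLOR_RGB2BGR))
    return c
def unp(c,uv,z):
    p=cv2.undistortPoints(np.array([[uv]],float),c["K"],c["dist"])[0,0]
    d=c["R"].T@np.array([p[0],p[1],1]);o=-c["R"].T@c["t"]
    return o+d*(z-o[2])/d[2]
def proj(c,X):
    return cv2.projectPoints(np.atleast_2d(np.array(X,float)),cv2.Rodrigues(c["R"])[0],c["t"],c["K"],c["dist"])[0][:,0]
def crop(c,x0,y0,x1,y1,s,fn,draw=None):
    im=cv2.cvtColor(c["frame"],cv2.COLOR_RGB2BGR)[y0:y1,x0:x1]
    im=cv2.resize(im,None,fx=s,fy=s,interpolation=cv2.INTER_CUBIC)
    if draw is not None:
        for p in draw:
            cv2.circle(im,(int((p[0]-x0+.5)*s),int((p[1]-y0+.5)*s)),2,(0,0,255),-1)
    cv2.imwrite(fn,im)
E
python3 - <<'E'
from h import *
c=cam("top");crop(c,145,125,265,245,5,"pics/t_crate.png");crop(c,270,140,420,300,4,"pics/t_obj.png")
d=cam("side");crop(d,210,90,350,230,4,"pics/s_obj.png")
E
```

```text
(no output)
```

View pics/t_crate.png

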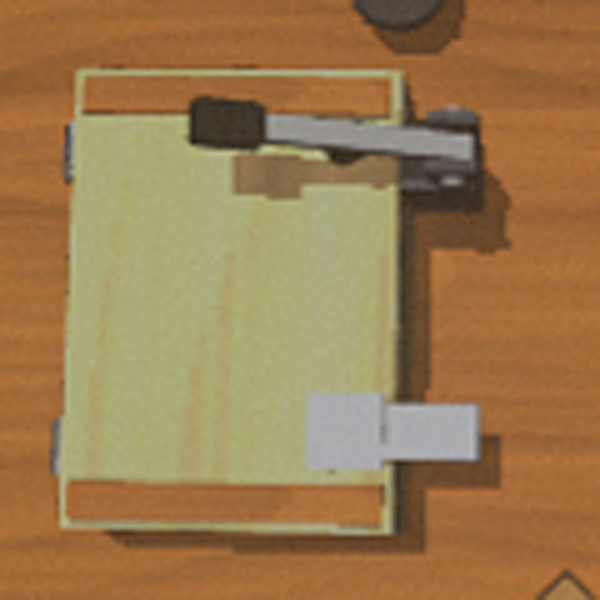

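View pics/t_obj.png

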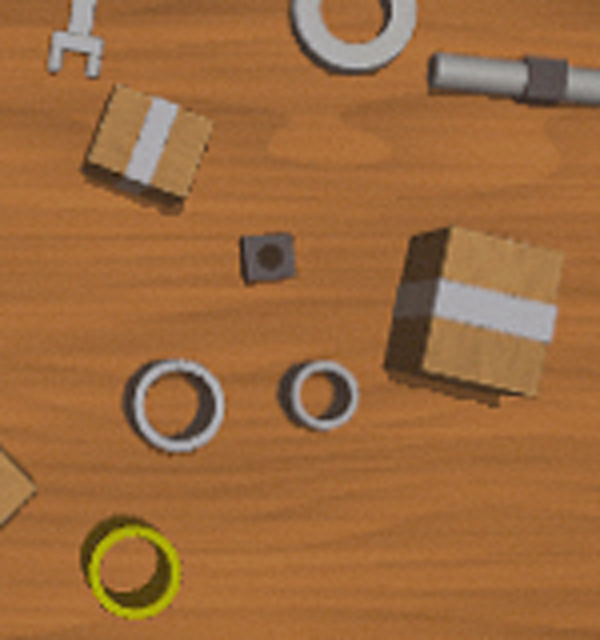

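View pics/s_obj.png

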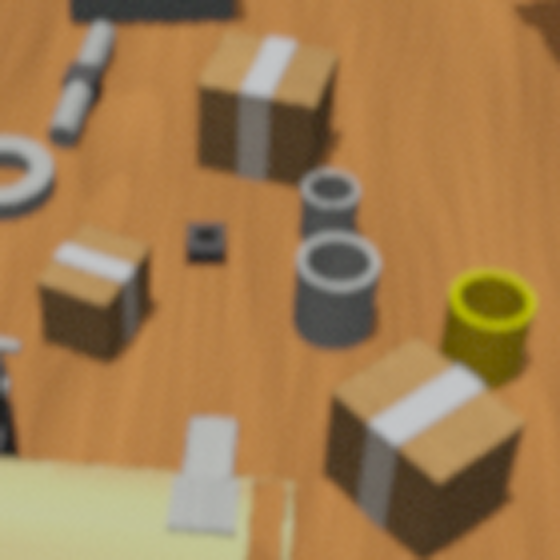

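```bash
python3 - <<'E'
from h import *
from scipy.optimize import least_squares
c=cam("top")
f=lambda p,s,x0,y0:np.array([p[0]/s+x0-.5,p[1]/s+y0-.5])
P=[f(p,5,145,125) for p in [(78,70),(404,72),(394,535),(60,528)]]
L=np.array([[.123,.088],[.123,-.088],[-.123,-.088],[-.123,.088]])
for z in(.095,.104):
    W=np.array([unp(c,p,z)[:2] for p in P])
    def tr(q,L):
        a=q[2];R=np.array([[np.cos(a),-np.sin(a)],[np.sin(a),np.cos(a)]]);return L@R.T+q[:2]
    s=least_squares(lambda q:(tr(q,L)-W).ravel(),[.5,.1,0])
    print(z,s.x,np.round(s.fun*1000,1))
    g=s.x
    print("tab",tr(g,np.array([[-.07,-.115]])), "pivot",tr(g,np.array([[.075,-.118]])))
print("tab obs",[unp(c,f(p,5,145,125),.106) for p in [(478,405),(478,460),(385,402),(385,460)]])
print("grip obs",[(z,unp(c,f((228,124),5,145,125),z)) for z in (.15,.16,.18,.2)])
print("sleeve", unp(c,f((178,407),4,270,140),.066))
print("sleeve r", unp(c,f((134,407),4,270,140),.066)-unp(c,f((224,407),4,270,140),.066))
K=[unp(c,f(p,4,270,140),.064) for p in [(118,85),(214,121),(187,199),(90,161)]]
print("carton",np.mean(K,0),K)
E
```

```text
0.095 [ 0.57374816  0.16380892 -0.01010876] [-0.8 -1.  -0.5  0.8  0.9  0.9  0.5 -0.6]
tab [[0.50258925 0.0495224 ]] pivot [[0.64755151 0.04505681]]
0.104 [ 0.57265858  0.16210241 -0.01010868] [ 0.4 -0.2  0.7 -0.1 -0.3  0.  -0.7  0.2]
tab [[0.50149968 0.04781588]] pivot [[0.64646195 0.0433503 ]]
tab obs [array([0.51666377, 0.03207121, 0.106     ]), array([0.48810102, 0.03186805, 0.106     ]), array([0.51804615, 0.08058558, 0.106     ]), array([0.48786911, 0.08023067, 0.106     ])]
grip obs [(0.15, array([0.65594414, 0.15777165, 0.15      ])), (0.16, array([0.653725  , 0.15582568, 0.16      ])), (0.18, array([0.64928672, 0.15193375, 0.18      ])), (0.2, array([0.64484845, 0.14804181, 0.2       ]))]
sleeve [ 0.42355646 -0.16508216  0.066     ]
sleeve r [-8.83445187e-05  6.05009522e-02  0.00000000e+00]
carton [ 0.60371527 -0.1498546   0.064     ] [array([ 0.64274495, -0.12681652,  0.064     ]), array([ 0.61792138, -0.19238505,  0.064     ]), array([ 0.56413662, -0.17305854,  0.064     ]), array([ 0.59005814, -0.1071583 ,  0.064     ])]
```

>>> servo_tool(
  series="0 0 -0.025 -10; 0 0 -0.025 -10; 0 0 -0.025 -10; 0 0 -0.025 -10; 0 0 0 -10",
  grip=1,
)

```text
t: 0.88
ee_pos: [0.2299, -0.5281, 0.3414]
eef_rot: [3.139, 0.004, 1.289]
ft_force: [-1.1, -0.3, -0.6]
finger_gap: 0.0883
```

>>> servo_tool(
  series="0 0 0 -10; 0 0 0 -5.9; 0 0 0 0",
)

```text
t: 1.25
ee_pos: [0.2296, -0.5271, 0.3386]
eef_rot: [-3.142, -0.0, 1.56]
ft_force: [-0.7, 0.1, -0.9]
finger_gap: 0.088
```

```bash
python3 - <<'E'
from h import *
d=cam("side");c=cam("top")
cr=np.array([.573,.1627]);a=-.0101
R=np.array([[np.cos(a),-np.sin(a)],[np.sin(a),np.cos(a)]])
W=lambda x,y,z:[*(cr+R@[x,y]),z]
G=[W(.075,-.118+.118*np.cos(q),.135+.118*np.sin(q)) for q in(.3,.4,.5)]
pts=[W(*p,.104) for p in [(.123,.088),(.123,-.088),(-.123,-.088),(-.123,.088)]]+[W(-.07,-.115,.101)]+G
crop(d,150,150,300,300,4,"pics/s_fit.png",proj(d,pts))
crop(c,145,125,265,245,5,"pics/t_fit.png",proj(c,pts))
print(G,r.get_obs()["ee_pos"],r.get_obs()["eef_rot"])
E
```

```text
[[np.float64(0.6479429455902522), np.float64(0.15667248740459314), np.float64(0.16987138438603808)], [np.float64(0.6479020967496716), np.float64(0.15262818526851063), np.float64(0.18095136439242077)], [np.float64(0.6478502800352609), np.float64(0.1474979919558664), np.float64(0.19157221355529597)]] [ 0.22963885 -0.52713247  0.33862096] [-3.14155245e+00 -1.56280954e-04  1.55875520e+00]
```

View pics/s_fit.png

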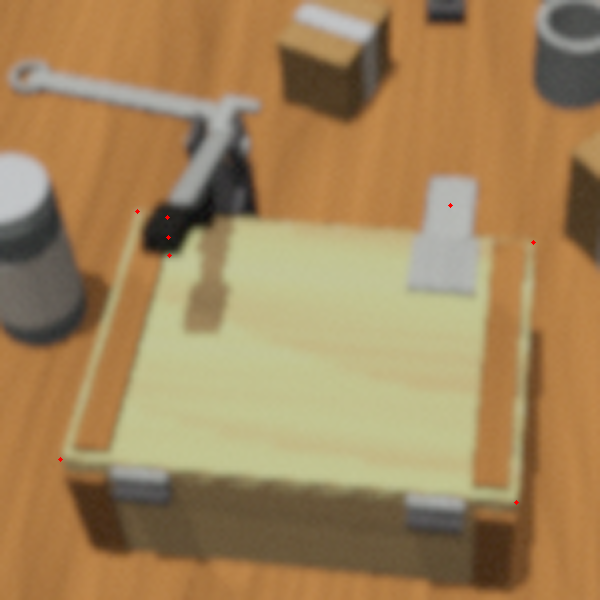

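View pics/t_fit.png

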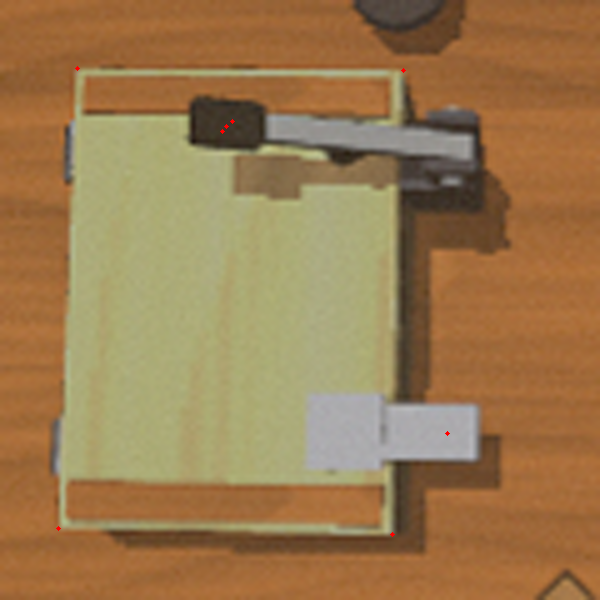

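>>> servo_tool(
  series="0.05 0.03 0 0; 0.05 0.03 0 0; 0.05 0.03 0 0; 0.05 0.03 0 0; 0.05 0.03 0 0",
)

```text
t: 1.98
ee_pos: [0.3828, -0.277, 0.3389]
eef_rot: [3.141, 0.0, 1.559]
ft_force: [0.7, -0.1, 0.3]
finger_gap: 0.088
```

>>> servo_tool(
  series="0.05 0.03 0 0; 0.05 0.03 0 0; 0.05 0.03 0 0; 0.05 0.03 0 0; 0.05 0.03 0 0",
)

```text
t: 2.6
ee_pos: [0.5353, -0.0283, 0.3389]
eef_rot: [3.141, 0.0, 1.559]
ft_force: [0.5, -0.5, 0.4]
finger_gap: 0.0882
```

>>> servo_tool(
  series="0.05 0.03 0 0; 0.05 0.03 0 0; 0.05 0.03 0 0; 0.035 0.02 0 0; 0 0 0 0",
)

```text
t: 3.22
ee_pos: [0.6467, 0.1563, 0.3375]
eef_rot: [-3.14, -0.0, 1.563]
ft_force: [-0.1, -0.2, -0.3]
finger_gap: 0.0881
```

>>> servo_tool(
  series="-0.003 0.001 0.05 0; 0 0 0.05 0; 0 0 0.045 0; 0 0 0.032 0; 0 0 0 0",
)

```text
t: 3.85
ee_pos: [0.6449, 0.1493, 0.1587]
eef_rot: [-3.135, 0.001, 1.559]
ft_force: [-0.7, 0.5, 0.4]
finger_gap: 0.0882
```

>>> servo_tool(
  series="0 0 0 0; 0 0 0 0; 0 0 0 0; 0 0 0 0; 0 0 0 0",
  grip=0,
  grip_force=15,
)

```text
t: 4.47
ee_pos: [0.6474, 0.1508, 0.1619]
eef_rot: [3.141, -0.0, 1.561]
ft_force: [1.1, 0.2, -0.7]
finger_gap: 0.0406
```

>>> servo_tool(
  series="0 0 0 0; 0 0 0 0; 0 0 0 0; 0 0 0 0",
)

```text
t: 4.97
ee_pos: [0.6476, 0.1508, 0.1617]
eef_rot: [3.141, -0.0, 1.561]
ft_force: [3.1, 0.0, -0.9]
finger_gap: 0.0217
```

```bash
python3 - <<'E'
import numpy as np
# lever path: grip pt rel pivot, incremental in tool frame (x=+Y, z=-Z), angles
def path(r,off,a0,a1,n,sgn):
    A=np.linspace(a0,a1,n+1)
    y=sgn*(r*np.cos(A)-off*np.sin(A)); z=r*np.sin(A)+off*np.cos(A)
    for i in range(n): print("%.2f  x %.4f z %.4f"%(A[i+1],y[i+1]-y[i],-(z[i+1]-z[i])))
path(.118,0,.4,1.85,15,1)
print("lid"); path(.203,.006,0,2.0,20,-1)
E
```

```text
0.50  x -0.0049 z -0.0103
0.59  x -0.0059 z -0.0098
0.69  x -0.0068 z -0.0091
0.79  x -0.0077 z -0.0084
0.88  x -0.0085 z -0.0077
0.98  x -0.0092 z -0.0068
1.08  x -0.0098 z -0.0059
1.17  x -0.0103 z -0.0049
1.27  x -0.0107 z -0.0039
1.37  x -0.0110 z -0.0028
1.46  x -0.0113 z -0.0018
1.56  x -0.0114 z -0.0007
1.66  x -0.0114 z 0.0004
1.75  x -0.0113 z 0.0015
1.85  x -0.0111 z 0.0026
lid
0.10  x 0.0016 z -0.0202
0.20  x 0.0036 z -0.0200
0.30  x 0.0056 z -0.0195
0.40  x 0.0075 z -0.0189
0.50  x 0.0094 z -0.0180
0.60  x 0.0111 z -0.0170
0.70  x 0.0128 z -0.0158
0.80  x 0.0143 z -0.0144
0.90  x 0.0156 z -0.0129
1.00  x 0.0169 z -0.0113
1.10  x 0.0179 z -0.0096
1.20  x 0.0188 z -0.0077
1.30  x 0.0194 z -0.0058
1.40  x 0.0199 z -0.0039
1.50  x 0.0202 z -0.0018
1.60  x 0.0203 z 0.0002
1.70  x 0.0202 z 0.0022
1.80  x 0.0199 z 0.0042
1.90  x 0.0193 z 0.0062
2.00  x 0.0186 z 0.0081
```

>>> servo_tool(
  series="-0.005 0 -0.010 0; -0.006 0 -0.010 0; -0.007 0 -0.009 0; -0.008 0 -0.0085 0; -0.0085 0 -0.0075 0",
)

```text
t: 5.6
ee_pos: [0.6472, 0.1158, 0.2074]
eef_rot: [3.141, -0.0, 1.561]
ft_force: [6.1, 0.7, -3.4]
finger_gap: 0.0217
```

>>> servo_tool(
  series="-0.009 0 -0.007 0; -0.010 0 -0.006 0; -0.010 0 -0.005 0; -0.011 0 -0.004 0; -0.011 0 -0.003 0",
)

```text
t: 6.22
ee_pos: [0.6466, 0.0643, 0.231]
eef_rot: [3.142, 0.0, 1.561]
ft_force: [8.7, 0.4, -9.8]
finger_gap: 0.0215
```

>>> servo_tool(
  series="-0.011 0 -0.002 0; -0.0115 0 -0.0005 0; -0.0115 0 0.0005 0; -0.011 0 0.0015 0; -0.011 0 0.0025 0",
)

```text
t: 6.85
ee_pos: [0.646, 0.0098, 0.2284]
eef_rot: [-3.142, -0.003, 1.561]
ft_force: [8.9, 6.5, -10.2]
finger_gap: 0.0219
```

>>> servo_tool(
  series="0 0 0 0; 0 0 0 0; 0 0 0 0; 0 0 0 0; 0 0 0 0",
  grip=0.5,
)

```text
t: 7.48
ee_pos: [0.6459, 0.0094, 0.2299]
eef_rot: [3.142, 0.0, 1.561]
ft_force: [0.1, 0.3, -0.2]
finger_gap: 0.0438
```

>>> servo_tool(
  series="0 0 -0.03 0; 0 0 -0.04 0; 0 0 -0.02 0; 0 0 0 0",
)

```text
t: 7.98
ee_pos: [0.6466, 0.0092, 0.3214]
eef_rot: [3.138, 0.001, 1.561]
ft_force: [0.4, -0.6, -0.4]
finger_gap: 0.0439
```

```bash
python3 - <<'E'
from h import *
d=cam("side","pics/side1.png");c=cam("top","pics/top1.png")
E
```

```text
(no output)
```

View pics/side1.png

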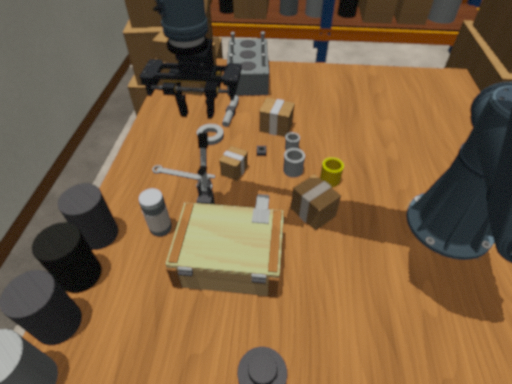

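>>> servo_tool(
  series="0.013 -0.049 0 0; 0.013 -0.048 0 0; 0.0125 -0.048 0 0; 0 0 0.06 0; 0 0 0.06 0",
)

```text
t: 8.7
ee_pos: [0.5003, 0.0495, 0.1978]
eef_rot: [3.141, 0.0, 1.561]
ft_force: [0.8, -0.2, -0.0]
finger_gap: 0.0442
```

>>> servo_tool(
  series="0 0 0.05 0; 0 0 0.04 0; 0 0 0.029 0; 0 0 0 0; 0 0 0 0",
)

```text
t: 9.32
ee_pos: [0.5013, 0.0492, 0.081]
eef_rot: [-3.141, -0.0, 1.561]
ft_force: [-0.2, -0.0, 0.9]
finger_gap: 0.0444
```

>>> servo_tool(
  series="0 0 0 0; 0 0 0 0; 0 0 0 0; 0 0 0 0; 0 0 0 0",
  grip=0,
  grip_force=25,
)

```text
t: 9.95
ee_pos: [0.5017, 0.0491, 0.0819]
eef_rot: [3.14, 0.0, 1.561]
ft_force: [-3.9, -1.4, 6.9]
finger_gap: 0.0293
```

>>> servo_tool(
  series="0.0015 0 -0.020 0; 0.0035 0 -0.020 0; 0.0055 0 -0.0195 0; 0.0075 0 -0.019 0; 0.0095 0 -0.018 0",
)

```text
t: 10.58
ee_pos: [0.5019, 0.0763, 0.1781]
eef_rot: [3.14, 0.001, 1.561]
ft_force: [2.6, -1.3, -4.1]
finger_gap: 0.0291
```

>>> servo_tool(
  series="0.011 0 -0.017 0; 0.013 0 -0.016 0; 0.014 0 -0.0145 0; 0.0155 0 -0.013 0; 0.017 0 -0.011 0",
)

```text
t: 11.2
ee_pos: [0.5026, 0.1483, 0.2497]
eef_rot: [3.141, 0.0, 1.561]
ft_force: [4.4, -1.6, -4.1]
finger_gap: 0.0297
```

>>> servo_tool(
  series="0.018 0 -0.0095 0; 0.019 0 -0.008 0; 0.0195 0 -0.006 0; 0.020 0 -0.004 0; 0.020 0 -0.002 0",
)

```text
t: 11.82
ee_pos: [0.5036, 0.2448, 0.2772]
eef_rot: [3.141, 0.001, 1.561]
ft_force: [11.1, -2.8, -11.8]
finger_gap: 0.0292
```

>>> servo_tool(
  series="0.0205 0 0 0; 0.020 0 0.002 0; 0.020 0 0.004 0; 0.0195 0 0.006 0; 0.0185 0 0.008 0",
)

```text
t: 12.45
ee_pos: [0.5046, 0.3414, 0.2558]
eef_rot: [-3.141, 0.005, 1.56]
ft_force: [10.9, -7.6, -11.5]
finger_gap: 0.0297
```

>>> servo_tool(
  series="0 0 0 0; 0 0 0 0; 0 0 0 0; 0 0 0 0; 0 0 0 0",
  grip=0.6,
)

```text
t: 13.08
ee_pos: [0.5042, 0.3421, 0.2586]
eef_rot: [3.141, -0.0, 1.561]
ft_force: [-0.5, -0.7, 0.1]
finger_gap: 0.053
```

>>> servo_tool(
  series="0 0 -0.04 0; 0 0 -0.05 0; -0.06 0 0 0; -0.06 0 0 0; -0.06 0 0 0",
)

```text
t: 13.7
ee_pos: [0.5021, 0.1606, 0.3486]
eef_rot: [3.141, -0.0, 1.562]
ft_force: [0.8, -0.3, 0.1]
finger_gap: 0.053
```

>>> servo_tool(
  series="-0.06 0 0 0; -0.06 0 0 0; -0.06 0 0 0; 0 0 0 0; 0 0 0 0",
  grip=1,
)

```text
t: 14.32
ee_pos: [0.5006, -0.0177, 0.3484]
eef_rot: [3.141, -0.001, 1.56]
ft_force: [0.2, 0.5, -0.0]
finger_gap: 0.088
```

```bash
python3 - <<'E'
from h import *
d=cam("side","pics/side2.png");c=cam("top","pics/top2.png")
E
```

```text
(no output)
```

View pics/side2.png

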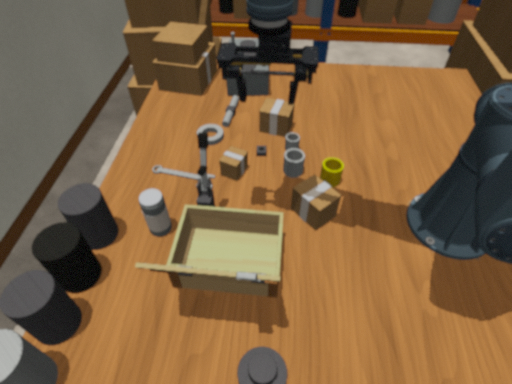

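View pics/top2.png

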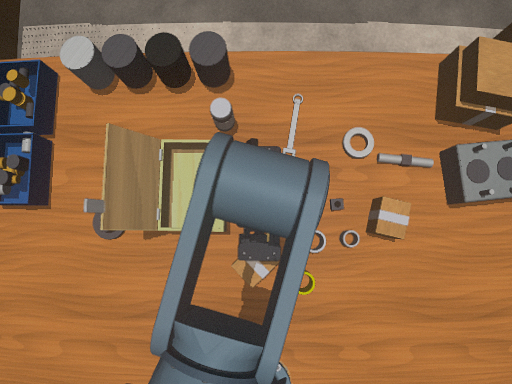

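```bash
python3 - <<'E'
from h import *
d=cam("side")
c0=cv2.imread("pics/top0.png")
c=cam("top")
for n,p,z in [("yellow",(303,283),.066),("small",(350,239),.05),("nut",(337,204),.018),("med",(256,263),.08),("wrench end",(289,154),.01)]: print(n,unp(c,p,z))
th=np.linspace(0,6.28,24)
pts=[[.4236+.031*np.cos(t),-.1651+.031*np.sin(t),.066] for t in th]
pts+=[[.6427,-.1268,.064],[.6179,-.1924,.064],[.5641,-.1731,.064],[.5901,-.1072,.064]]
crop(d,210,130,330,190,6,"pics/s_fit2.png",proj(d,pts))
E
```

```text
yellow [ 0.312695  -0.1350185  0.066    ]
small [ 0.42908709 -0.26641661  0.05      ]
nut [ 0.52703445 -0.23927996  0.018     ]
med [ 0.36646584 -0.00964866  0.08      ]
wrench end [ 0.67277578 -0.10429221  0.01      ]
```

View pics/s_fit2.png

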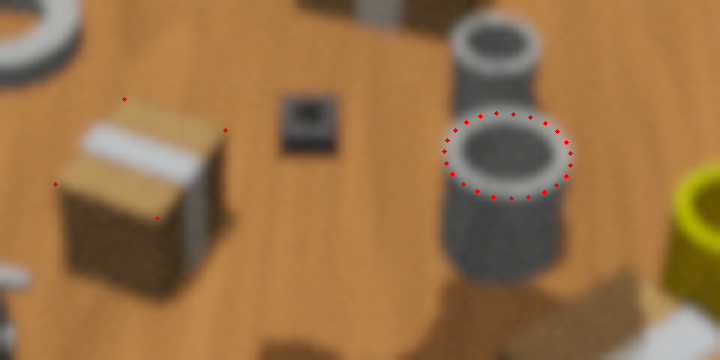

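>>> servo_tool(
  series="-0.05 -0.025 0 0; -0.05 -0.025 0 0; -0.048 -0.0255 0 0; 0 0 0.06 0; 0 0 0.06 0",
)

```text
t: 15.15
ee_pos: [0.4242, -0.1653, 0.2277]
eef_rot: [3.139, 0.002, 1.561]
ft_force: [0.7, -0.1, -1.4]
finger_gap: 0.0879
```

>>> servo_tool(
  series="0 0 0.06 0; 0 0 0.05 0; 0 0 0.03 0; 0 0 0 0; 0 0 0 0",
)

```text
t: 15.78
ee_pos: [0.4248, -0.1651, 0.0895]
eef_rot: [3.14, 0.001, 1.562]
ft_force: [-0.6, 0.2, -0.5]
finger_gap: 0.0883
```

```bash
python3 - <<'E'
from h import *
d=cam("side")
print(r.get_obs()["ee_pos"])
crop(d,210,60,370,220,4,"pics/s3.png")
E
```

```text
[ 0.4250737  -0.16545824  0.08991383]
```

View pics/s3.png

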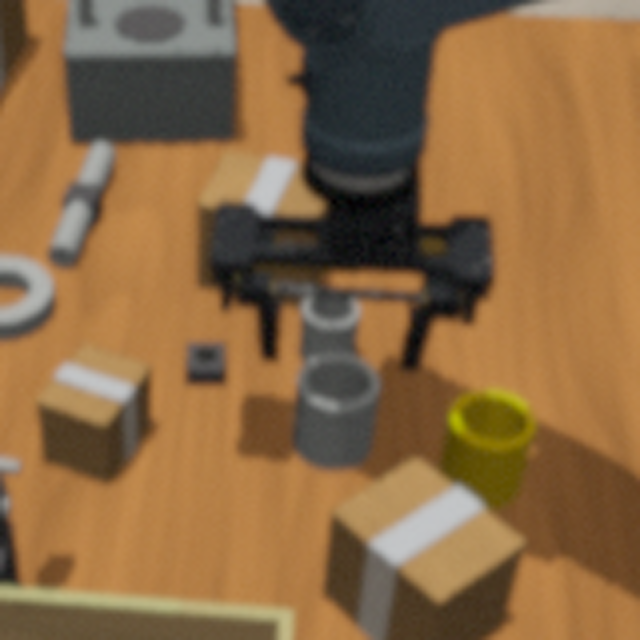

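>>> servo_tool(
  series="0 0 0.03 0; 0 0 0.023 0; 0 0 0 0; 0 0 0 0",
)

```text
t: 16.32
ee_pos: [0.4249, -0.1658, 0.0368]
eef_rot: [3.139, 0.002, 1.561]
ft_force: [0.4, 0.2, 0.7]
finger_gap: 0.0878
```

>>> servo_tool(
  series="0 0 0 0; 0 0 0 0; 0 0 0 0; 0 0 0 0; 0 0 0 0",
  grip=0,
  grip_force=40,
)

```text
t: 16.95
ee_pos: [0.424, -0.1653, 0.0357]
eef_rot: [3.141, 0.0, 1.561]
ft_force: [-0.8, 0.1, 6.7]
finger_gap: 0.062
```

>>> servo_tool(
  series="0 0 -0.02 0; 0 0 -0.04 0; 0 0 -0.05 0; 0 0 -0.05 0; 0 0 0 0",
)

```text
t: 17.58
ee_pos: [0.4257, -0.1664, 0.1987]
eef_rot: [3.135, 0.004, 1.561]
ft_force: [0.6, -0.4, -3.1]
finger_gap: 0.0616
```

>>> servo_tool(
  series="0.05 0.015 0 0; 0.055 0.015 0 0; 0.055 0.015 0 0; 0.055 0.015 0 0; 0.055 0.015 0 0",
)

```text
t: 18.2
ee_pos: [0.5002, 0.1061, 0.1927]
eef_rot: [-3.138, 0.0, 1.561]
ft_force: [1.0, -0.2, -3.0]
finger_gap: 0.0613
```

>>> servo_tool(
  series="0.040 0.010 0 0; 0.0205 0.004 0 0; 0 0 0.03 0; 0 0 0 0; 0 0 0 0",
)

```text
t: 18.82
ee_pos: [0.5154, 0.1642, 0.1645]
eef_rot: [-3.14, 0.0, 1.56]
ft_force: [0.5, -0.2, -2.4]
finger_gap: 0.0618
```

```bash
python3 - <<'E'
from h import *
d=cam("side","pics/side4.png")
print(r.get_obs()["ee_pos"])
crop(d,150,100,310,300,3,"pics/s4.png")
E
```

```text
[0.5160268  0.1642148  0.16529027]
```

View pics/s4.png

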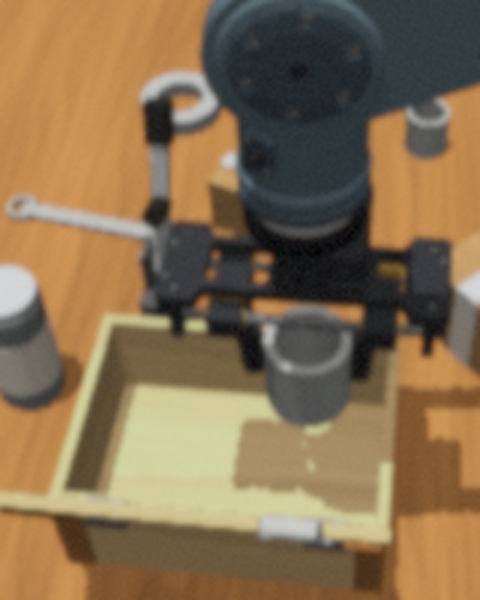

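>>> servo_tool(
  series="0 0.003 0.04 0; 0 0 0.04 0; 0 0 0.025 0; 0 0 0.01 0; 0 0 0.003 0",
)

```text
t: 19.5
ee_pos: [0.5196, 0.1644, 0.0477]
eef_rot: [3.141, -0.0, 1.561]
ft_force: [0.1, 0.2, -1.8]
finger_gap: 0.062
```

>>> servo_tool(
  series="0 0 0 0; 0 0 0 0; 0 0 0 0",
)

```text
t: 19.88
ee_pos: [0.5195, 0.1646, 0.048]
eef_rot: [3.14, -0.0, 1.561]
ft_force: [0.6, -0.2, -3.0]
finger_gap: 0.062
```

Not yet touching the floor; I'll lower about 3 mm more, then release with a small opening.

>>> servo_tool(
  series="0 0 0.003 0; 0 0 0.001 0; 0 0 0 0",
)

```text
t: 20.25
ee_pos: [0.519, 0.1646, 0.0437]
eef_rot: [3.142, 0.0, 1.561]
ft_force: [-3.2, 0.0, 4.6]
finger_gap: 0.0614
```

>>> servo_tool(
  series="0 0 0 0; 0 0 0 0; 0 0 0 0; 0 0 0 0",
  grip=0.8,
)

```text
t: 20.75
ee_pos: [0.519, 0.1645, 0.0431]
eef_rot: [3.142, -0.0, 1.561]
ft_force: [0.1, -0.0, -0.1]
finger_gap: 0.0704
```

>>> servo_tool(
  series="0 0 -0.03 0; 0 0 -0.06 0; 0 0 -0.06 0; 0 0 -0.06 0; 0 0 0 0",
)

```text
t: 21.38
ee_pos: [0.5221, 0.1649, 0.2593]
eef_rot: [3.13, -0.001, 1.561]
ft_force: [0.9, -0.1, 0.1]
finger_gap: 0.0706
```

```bash
python3 - <<'E'
from h import *
d=cam("side","pics/side5.png")
o=r.get_obs();print(o["ee_pos"],o["finger_gap"])
E
```

```text
[0.52034514 0.1646741  0.25584476] 0.07063497572500307
```

View pics/side5.png

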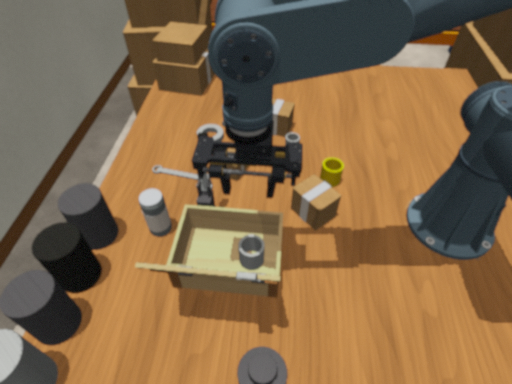

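>>> servo_tool(
  series="-0.06 0 -0.015 0; -0.06 0 -0.015 0; -0.06 0 0 0; -0.06 0 0 0; -0.05 0.025 0 0",
  grip=1,
)

```text
t: 22.05
ee_pos: [0.5396, -0.1275, 0.2812]
eef_rot: [-3.139, -0.001, 1.56]
ft_force: [0.2, 0.7, 0.2]
finger_gap: 0.0882
```

>>> servo_tool(
  series="-0.024 0.035 0 0; 0 0.023 0 0; 0 0 0 10; 0 0 0 9.2; 0 0 0 0",
)

```text
t: 22.68
ee_pos: [0.598, -0.1499, 0.2807]
eef_rot: [-3.138, -0.0, 1.227]
ft_force: [-0.4, -0.2, -0.7]
finger_gap: 0.0882
```

```bash
python3 - <<'E'
from h import *
d=cam("side","pics/side6.png")
o=r.get_obs();print(o["ee_pos"],o["eef_rot"],o["finger_gap"])
crop(d,150,80,310,230,4,"pics/s6.png")
E
```

```text
[ 0.59813517 -0.14997018  0.28108686] [-3.13827625e+00 -3.31527277e-04  1.22913691e+00] 0.08831179775477224
```

View pics/s6.png

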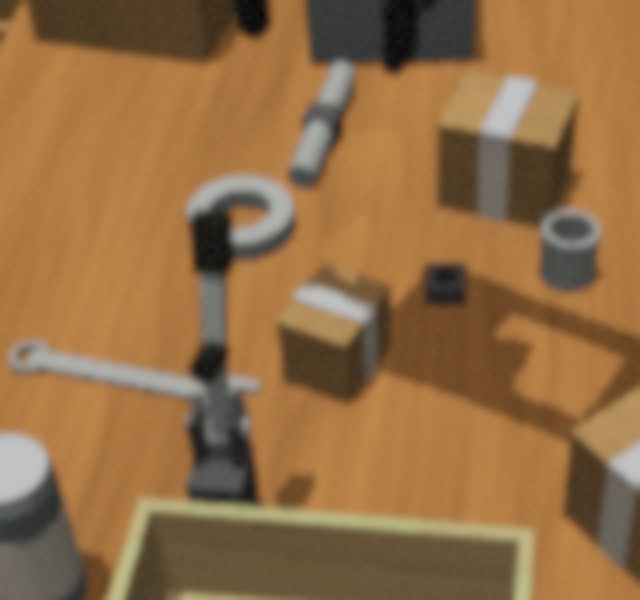

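>>> servo_tool(
  series="0.0013 0.0038 0.06 0; 0 0 0.06 0; 0 0 0.06 0; 0 0 0.04 0; 0 0 0.025 0",
)

```text
t: 23.35
ee_pos: [0.6007, -0.1494, 0.0346]
eef_rot: [-3.137, -0.0, 1.229]
ft_force: [-0.2, -1.2, 0.1]
finger_gap: 0.0882
```

>>> servo_tool(
  series="0 0 0 0; 0 0 0 0; 0 0 0 0; 0 0 0 0; 0 0 0 0",
  grip=0,
  grip_force=30,
)

```text
t: 23.98
ee_pos: [0.604, -0.1508, 0.0399]
eef_rot: [3.139, 0.0, 1.226]
ft_force: [-0.6, 0.2, 7.0]
finger_gap: 0.0575
```

>>> servo_tool(
  series="0 0 -0.02 0; 0 0 -0.04 0; 0 0 -0.05 0; 0 0 -0.05 0; 0 0 0 0",
)

```text
t: 24.6
ee_pos: [0.6056, -0.1515, 0.2047]
eef_rot: [3.131, 0.001, 1.226]
ft_force: [0.7, 0.5, -2.2]
finger_gap: 0.0579
```

```bash
python3 - <<'E'
from h import *
d=cam("side","pics/side7.png")
o=r.get_obs();print(o["ee_pos"],o["eef_rot"],o["finger_gap"])
crop(d,150,80,310,230,4,"pics/s7.png")
E
```

```text
[ 0.60394332 -0.15076875  0.20128747] [3.13663774e+00 4.06620893e-04 1.22600338e+00] 0.057749352401454075
```

View pics/s7.png

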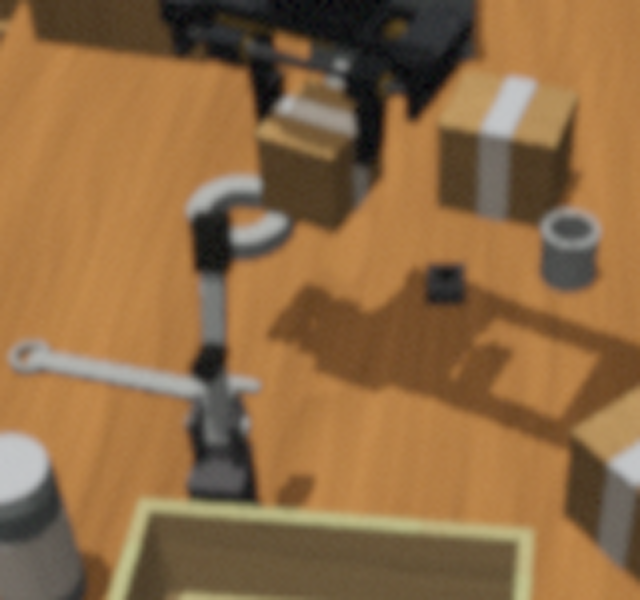

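>>> servo_tool(
  series="0 0 -0.05 -10; 0 0 -0.05 -9.2; 0 0 -0.05 0; 0 0 0 0; 0.05 0.003 0 0",
)

```text
t: 25.28
ee_pos: [0.6054, -0.1023, 0.3451]
eef_rot: [-3.138, -0.0, 1.556]
ft_force: [0.3, 0.9, -2.7]
finger_gap: 0.0579
```

>>> servo_tool(
  series="0.06 0.003 0 0; 0.06 0.003 0 0; 0.06 0.003 0 0; 0.06 0.003 0 0; 0.023 0.001 0 0",
)

```text
t: 25.9
ee_pos: [0.6203, 0.1658, 0.3443]
eef_rot: [-3.136, -0.0, 1.564]
ft_force: [0.6, -1.0, -3.2]
finger_gap: 0.0575
```

>>> servo_tool(
  series="0 0 0 0; 0 0 0.05 0; 0 0 0.05 0; 0 0 0.04 0; 0 0 0 0",
)

```text
t: 26.52
ee_pos: [0.6189, 0.1602, 0.203]
eef_rot: [-3.132, 0.001, 1.559]
ft_force: [-0.0, -0.6, -2.4]
finger_gap: 0.058
```

```bash
python3 - <<'E'
from h import *
d=cam("side","pics/side8.png")
o=r.get_obs();print(o["ee_pos"],o["eef_rot"],o["finger_gap"])
crop(d,130,80,310,300,3,"pics/s8.png")
E
```

```text
[0.62096806 0.16066215 0.2064086 ] [-3.13724653e+00  8.13287806e-04  1.55900896e+00] 0.05793201552617954
```

View pics/s8.png

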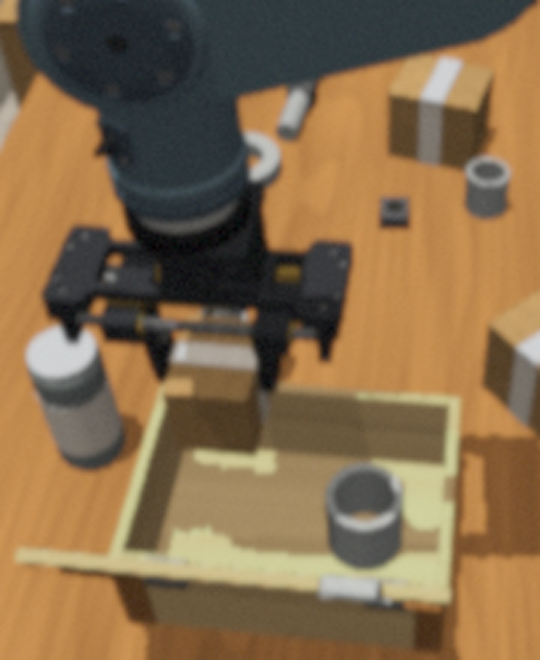

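```bash
python3 - <<'E'
from h import *
c=cam("top"); print(unp(c,(221,106),.13))
d=cam("side"); print(unp(d,(151,195),.13)); print(unp(d,(160,228),0))
E
```

```text
[0.77602251 0.08304953 0.13      ]
[0.77133648 0.07915136 0.13      ]
[0.77429881 0.08387878 0.        ]
```

>>> servo_tool(
  series="0 0 0.05 0; 0 0 0.05 0; 0 0 0.04 0; 0 0 0.013 0; 0 0 0 0",
)

```text
t: 27.3
ee_pos: [0.623, 0.1624, 0.0565]
eef_rot: [3.14, -0.0, 1.561]
ft_force: [0.3, 0.5, -1.8]
finger_gap: 0.0578
```

>>> servo_tool(
  series="0 0 0.003 0; 0 0 0 0; 0 0 0 0",
)

```text
t: 27.68
ee_pos: [0.6226, 0.1626, 0.0533]
eef_rot: [3.14, -0.0, 1.561]
ft_force: [0.7, 0.8, -1.7]
finger_gap: 0.0579
```

>>> servo_tool(
  series="0 0 0.003 0; 0 0 0.002 0; 0 0 0 0; 0 0 0 0",
)

```text
t: 28.18
ee_pos: [0.622, 0.1625, 0.048]
eef_rot: [3.142, 0.0, 1.561]
ft_force: [-3.9, -1.2, 5.9]
finger_gap: 0.0573
```

Contact with the floor; release with a small opening.

>>> servo_tool(
  series="0 0 0 0; 0 0 0 0; 0 0 0 0; 0 0 0 0",
  grip=0.76,
)

```text
t: 28.68
ee_pos: [0.622, 0.1625, 0.0471]
eef_rot: [-3.142, -0.0, 1.561]
ft_force: [0.5, -0.9, 0.1]
finger_gap: 0.0667
```

>>> servo_tool(
  series="0 0 -0.03 0; 0 0 -0.06 0; 0 0 -0.06 0; 0 0 -0.06 0; 0 0 -0.06 0",
)

```text
t: 29.3
ee_pos: [0.6217, 0.1624, 0.3193]
eef_rot: [3.141, -0.0, 1.561]
ft_force: [0.6, -0.2, -0.5]
finger_gap: 0.0667
```

>>> servo_tool(
  series="0 0 -0.03 0; 0 -0.04 0 0; 0 -0.04 0 0; 0 -0.035 0 0; 0 0 0 0",
  grip=0.6,
)

```text
t: 29.92
ee_pos: [0.5055, 0.164, 0.3478]
eef_rot: [3.141, -0.0, 1.562]
ft_force: [0.5, -0.3, 0.7]
finger_gap: 0.0532
```

```bash
python3 - <<'E'
from h import *
d=cam("side","pics/side9.png");c=cam("top","pics/top9.png")
o=r.get_obs();print(o["t"],o["ee_pos"],o["eef_rot"],o["finger_gap"])
E
```

```text
30.025 [0.50739693 0.16359749 0.34765986] [ 3.14021825e+00 -4.26019044e-05  1.56099988e+00] 0.05300024496253739
```

View pics/side9.png

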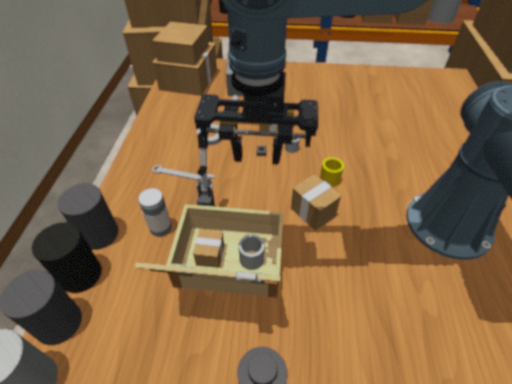

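View pics/top9.png

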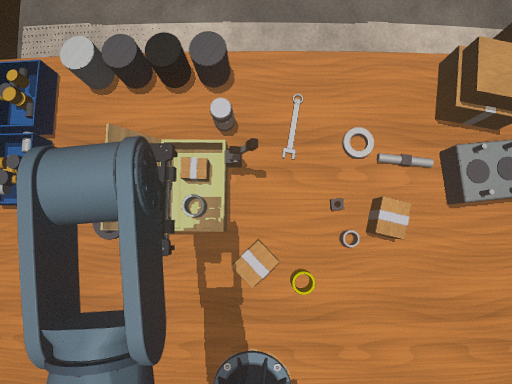

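>>> servo_tool(
  series="0.06 0 0 0; 0.06 0 0 0; 0.058 -0.001 0 0; 0 0 0.05 0; 0 0 0.039 0",
)

```text
t: 30.65
ee_pos: [0.5082, 0.3426, 0.2558]
eef_rot: [-3.141, 0.001, 1.562]
ft_force: [-0.1, -0.5, -0.8]
finger_gap: 0.0533
```

>>> servo_tool(
  series="0 0 0 0; 0 0 0 0; 0 0 0 0; 0 0 0 0; 0 0 0 0",
  grip=0,
  grip_force=25,
)

```text
t: 31.28
ee_pos: [0.5049, 0.3417, 0.2587]
eef_rot: [-3.135, 0.001, 1.562]
ft_force: [-11.7, -0.0, -2.2]
finger_gap: 0.0296
```

>>> servo_tool(
  series="-0.0185 -0.003 -0.008 0; -0.0195 0 -0.006 0; -0.020 0 -0.004 0; -0.020 0 -0.002 0; -0.0205 0 0 0",
)

```text
t: 31.9
ee_pos: [0.5038, 0.2428, 0.2822]
eef_rot: [3.139, -0.003, 1.561]
ft_force: [-8.1, 2.3, 7.4]
finger_gap: 0.0291
```

>>> servo_tool(
  series="-0.020 0 0.002 0; -0.020 0 0.004 0; -0.0195 0 0.006 0; -0.019 0 0.008 0; -0.018 0 0.0095 0",
)

```text
t: 32.52
ee_pos: [0.5028, 0.1441, 0.2523]
eef_rot: [3.14, 0.002, 1.56]
ft_force: [-8.1, -2.8, 8.9]
finger_gap: 0.0295
```

>>> servo_tool(
  series="-0.017 0 0.011 0; -0.0155 0 0.013 0; -0.014 0 0.0145 0; -0.013 0 0.016 0; -0.011 0 0.017 0",
)

```text
t: 33.15
ee_pos: [0.502, 0.0733, 0.1789]
eef_rot: [3.141, 0.003, 1.56]
ft_force: [-5.1, -1.5, 2.8]
finger_gap: 0.0293
```

>>> servo_tool(
  series="-0.0095 0 0.018 0; -0.0075 0 0.019 0; -0.0055 0 0.0195 0; 0 0 0 0",
)

```text
t: 33.65
ee_pos: [0.5017, 0.0514, 0.121]
eef_rot: [-3.141, 0.002, 1.559]
ft_force: [-3.6, -6.9, -0.3]
finger_gap: 0.0291
```

Down the rest of the arc (about 40 mm), watching the force.

>>> servo_tool(
  series="-0.002 0 0.018 0; 0 0 0.014 0; 0 0 0.006 0; 0 0 0.002 0; 0 0 0 0",
)

```text
t: 34.28
ee_pos: [0.5017, 0.0484, 0.0819]
eef_rot: [-3.14, 0.005, 1.561]
ft_force: [-5.5, -14.9, -1.5]
finger_gap: 0.0288
```

>>> servo_tool(
  series="0.001 0 0.001 0; 0 0 0.001 0; 0 0 0 0; 0 0 0 0",
)

```text
t: 34.78
ee_pos: [0.5017, 0.0486, 0.0803]
eef_rot: [-3.14, 0.006, 1.561]
ft_force: [-6.3, -18.2, 1.7]
finger_gap: 0.0291
```

>>> servo_tool(
  series="0 0 0 0; 0 0 0 0; 0 0 0 0; 0 0 0 0",
  grip=0.5,
)

```text
t: 35.28
ee_pos: [0.5021, 0.0528, 0.079]
eef_rot: [3.141, -0.0, 1.561]
ft_force: [0.1, -0.3, 0.1]
finger_gap: 0.0441
```

>>> servo_tool(
  series="0 0 -0.05 0; 0 0 -0.06 0; 0 0 -0.06 0; 0 0 -0.06 0; 0 0 0 0",
)

```text
t: 35.9
ee_pos: [0.5045, 0.0526, 0.3146]
eef_rot: [3.131, 0.001, 1.562]
ft_force: [-0.2, -0.3, 0.7]
finger_gap: 0.0436
```

```bash
python3 - <<'E'
from h import *
d=cam("side","pics/side10.png");c=cam("top")
o=r.get_obs();print(o["t"],o["ee_pos"],o["eef_rot"],o["finger_gap"])
cr=np.array([.573,.1627]);a=-.0101
R=np.array([[np.cos(a),-np.sin(a)],[np.sin(a),np.cos(a)]])
W=lambda x,y,z:[*(cr+R@[x,y]),z]
pts=[W(*p,.104) for p in [(.123,.088),(.123,-.088),(-.123,-.088),(-.123,.088)]]+[W(-.07,-.115,.101)]
pts+=[W(.075,-.118+.118*np.cos(q),.135+.118*np.sin(q)) for q in(1.75,1.85,1.95)]
crop(d,130,80,310,300,3,"pics/s10.png",proj(d,pts))
print(pts[-3:])
E
```

```text
36.0 [0.50189687 0.05282351 0.30888088] [3.14064168e+00 8.46523734e-05 1.56130068e+00] 0.04382779901325934
[[np.float64(0.6465919648825863), np.float64(0.022916569631702383), np.float64(0.25111034173112456)], [np.float64(0.6464759520479789), np.float64(0.011430540942845097), np.float64(0.2484304739510854)], [np.float64(0.64636322090598), np.float64(0.00026942126579238), np.float64(0.24461724637045656)]]
```

View pics/s10.png

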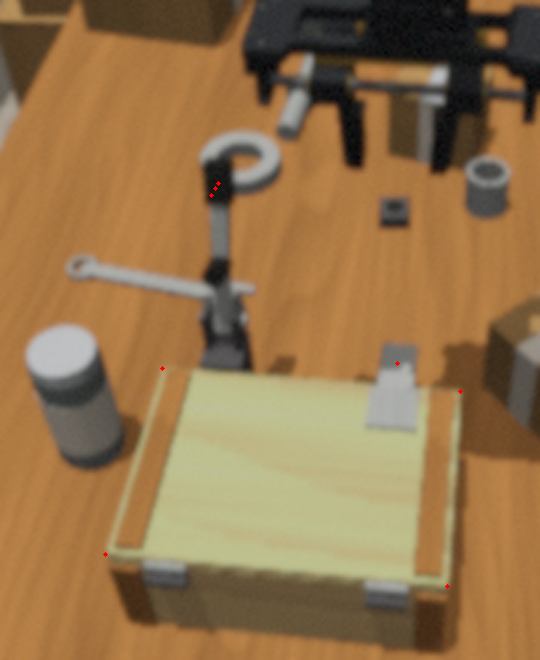

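>>> servo_tool(
  series="0 0 -0.035 0; -0.014 0.048 0 0; -0.014 0.048 0 0; -0.014 0.0485 0 0; 0 0 0 0",
)

```text
t: 36.62
ee_pos: [0.6467, 0.0081, 0.3377]
eef_rot: [-3.133, -0.001, 1.56]
ft_force: [-0.9, -0.1, -1.1]
finger_gap: 0.044
```

>>> servo_tool(
  series="0 0 0.05 0; 0 0 0.045 0; 0 0 0.020 0; 0 0 0 0; 0 0 0 0",
)

```text
t: 37.25
ee_pos: [0.6468, 0.0092, 0.2309]
eef_rot: [3.139, 0.0, 1.561]
ft_force: [0.7, -0.6, 0.4]
finger_gap: 0.0442
```

>>> servo_tool(
  series="0 0 0 0; 0 0 0 0; 0 0 0 0; 0 0 0 0; 0 0 0 0",
  grip=0,
  grip_force=20,
)

```text
t: 37.88
ee_pos: [0.6462, 0.0092, 0.2297]
eef_rot: [3.141, 0.0, 1.561]
ft_force: [-2.0, 0.2, 6.1]
finger_gap: 0.0217
```

Reverse the lever's arc, now all the way to 0 (1.85 → 0).

```bash
python3 - <<'E'
import numpy as np
A=np.linspace(1.85,0,21); y=.118*np.cos(A); z=.118*np.sin(A)
for i in range(20): print("%.2f x %.4f z %.4f"%(A[i+1],y[i+1]-y[i],z[i]-z[i+1]))
E
```

```text
1.76 x 0.0106 z -0.0025
1.67 x 0.0108 z -0.0015
1.57 x 0.0109 z -0.0005
1.48 x 0.0109 z 0.0005
1.39 x 0.0108 z 0.0015
1.30 x 0.0106 z 0.0025
1.20 x 0.0104 z 0.0035
1.11 x 0.0100 z 0.0044
1.02 x 0.0095 z 0.0053
0.93 x 0.0090 z 0.0062
0.83 x 0.0084 z 0.0070
0.74 x 0.0077 z 0.0077
0.65 x 0.0070 z 0.0084
0.56 x 0.0062 z 0.0090
0.46 x 0.0053 z 0.0095
0.37 x 0.0044 z 0.0100
0.28 x 0.0035 z 0.0103
0.19 x 0.0025 z 0.0106
0.09 x 0.0015 z 0.0108
0.00 x 0.0005 z 0.0109
```

>>> servo_tool(
  series="0.0105 0 -0.0025 0; 0.011 0 -0.0015 0; 0.011 0 -0.0005 0; 0.011 0 0.0005 0; 0.011 0 0.0015 0",
)

```text
t: 38.5
ee_pos: [0.6469, 0.0633, 0.2333]
eef_rot: [3.14, 0.001, 1.561]
ft_force: [-4.0, -1.2, 8.6]
finger_gap: 0.0215
```

>>> servo_tool(
  series="0.0105 0 0.0025 0; 0.0105 0 0.0035 0; 0.010 0 0.0045 0; 0.0095 0 0.0055 0; 0.009 0 0.006 0",
)

```text
t: 39.12
ee_pos: [0.6474, 0.1141, 0.2105]
eef_rot: [3.14, -0.001, 1.561]
ft_force: [-1.8, 1.1, 5.6]
finger_gap: 0.0213
```

>>> servo_tool(
  series="0.0085 0 0.007 0; 0.0075 0 0.0075 0; 0.007 0 0.0085 0; 0.006 0 0.009 0; 0.0055 0 0.0095 0",
)

```text
t: 39.75
ee_pos: [0.6477, 0.1479, 0.1671]
eef_rot: [3.141, 0.0, 1.561]
ft_force: [1.3, -0.0, 3.0]
finger_gap: 0.0218
```

>>> servo_tool(
  series="0.0045 0 0.010 0; 0.0035 0 0.0105 0; 0.0025 0 0.0105 0; 0.001 0 0.008 0; 0 0 0 0",
)

```text
t: 40.38
ee_pos: [0.6477, 0.1587, 0.1275]
eef_rot: [3.141, 0.001, 1.561]
ft_force: [5.4, -3.0, -0.8]
finger_gap: 0.0222
```

>>> servo_tool(
  series="0.001 0 0.006 0; 0 0 0.005 0; 0 0 0.002 0; 0 0 0 0; 0 0 0 0",
)

```text
t: 41.0
ee_pos: [0.6477, 0.1593, 0.1151]
eef_rot: [3.141, 0.001, 1.56]
ft_force: [4.2, -5.3, -0.2]
finger_gap: 0.0216
```

>>> servo_tool(
  series="0 0 0.002 0; 0 0 0.002 0; 0 0 0 0; 0 0 0 0",
)

```text
t: 41.5
ee_pos: [0.6479, 0.1593, 0.1139]
eef_rot: [3.14, 0.001, 1.561]
ft_force: [-3.4, -5.7, 14.1]
finger_gap: 0.0213
```

```bash
python3 - <<'E'
from h import *
d=cam("side","pics/side11.png")
crop(d,130,100,310,300,3,"pics/s11.png"); print(r.get_obs()["ft_force"],r.get_obs()["ee_pos"])
E
```

```text
[-3.31844051 -5.61743698 14.75876441] [0.6479239  0.15934923 0.11392974]
```

View pics/s11.png

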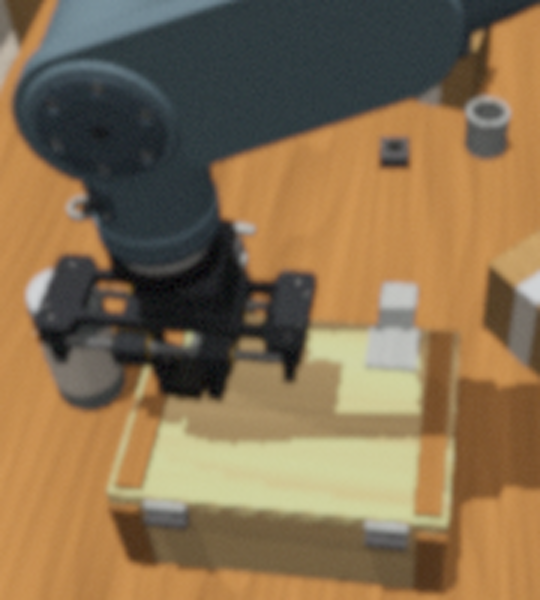

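The stop is felt at 14 N. Now I release, retreat and check.

>>> servo_tool(
  series="0 0 0 0; 0 0 0 0; 0 0 0 0; 0 0 0 0",
  grip=0.5,
)

```text
t: 42.05
ee_pos: [0.647, 0.1604, 0.1111]
eef_rot: [-3.14, -0.0, 1.561]
ft_force: [-0.4, -0.5, -0.9]
finger_gap: 0.0442
```

>>> servo_tool(
  series="0 0 -0.04 0; 0 0 -0.06 0; 0 0 -0.06 0; 0 0 -0.06 0; 0 -0.06 0 0",
)

```text
t: 42.68
ee_pos: [0.5927, 0.1606, 0.3391]
eef_rot: [3.127, -0.001, 1.56]
ft_force: [-0.7, 0.8, 0.8]
finger_gap: 0.0442
```

>>> servo_tool(
  series="-0.05 -0.03 0 0; -0.05 -0.03 0 0; -0.05 -0.03 0 0; -0.05 -0.03 0 0; -0.05 -0.03 0 0",
)

```text
t: 43.3
ee_pos: [0.4338, -0.0888, 0.3318]
eef_rot: [3.141, 0.0, 1.562]
ft_force: [1.3, -1.0, 0.6]
finger_gap: 0.0443
```

>>> servo_tool(
  series="-0.06 0 0 0; -0.06 0 0 0; -0.06 0 0 0; -0.06 0 0 0; 0 0 0 0",
)

```text
t: 43.92
ee_pos: [0.4317, -0.331, 0.3307]
eef_rot: [-3.14, -0.001, 1.556]
ft_force: [0.2, 0.2, -0.1]
finger_gap: 0.0442
```

```bash
python3 - <<'E'
from h import *
d=cam("side","pics/side12.png");c=cam("top","pics/top12.png")
cr=np.array([.573,.1627]);a=-.0101
R=np.array([[np.cos(a),-np.sin(a)],[np.sin(a),np.cos(a)]])
W=lambda x,y,z:[*(cr+R@[x,y]),z]
pts=[W(*p,.104) for p in [(.123,.088),(.123,-.088),(-.123,-.088),(-.123,.088)]]
pts+=[W(.075,-.118+.118*np.cos(q),.135+.118*np.sin(q)) for q in(0,.1,.2)]
crop(d,150,150,300,300,4,"pics/s12.png",proj(d,pts))
print(r.get_obs()["ee_pos"],r.get_obs()["t"],r.get_obs()["ft_force"])
E
```

```text
[ 0.43233492 -0.32764071  0.33114039] 44.025 [ 0.29383768  0.19371789 -0.25564062]
```

View pics/s12.png

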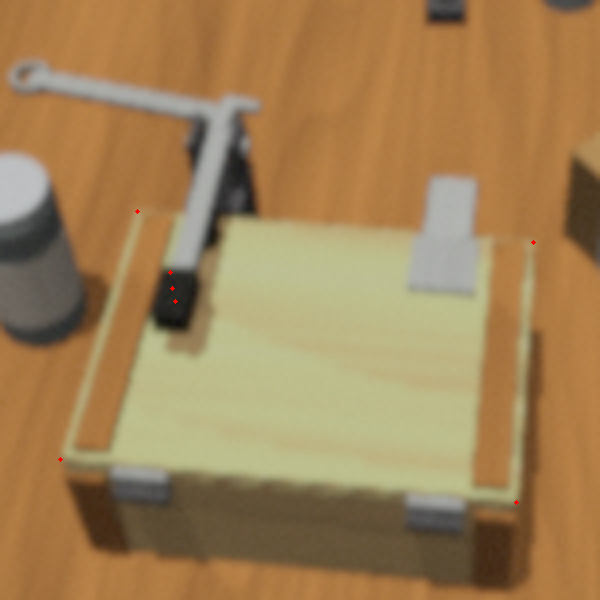

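View pics/top12.png

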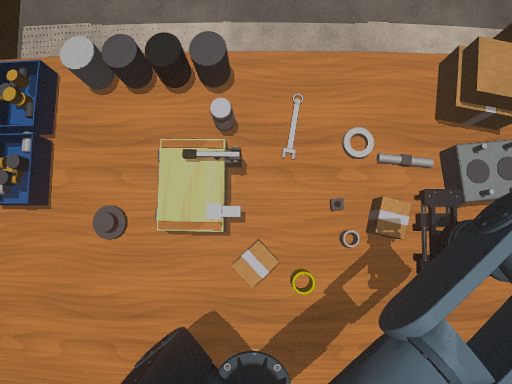

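```bash
python3 -c "
from workcell import workorder
print(workorder.finish_job())"
```

```text
the job is handed in; nothing more can be done
None
```

The job is handed in at about 44 s of the 210 s. Only two of the spares were on the bench: the larger grey sleeve and the smallest carton; I saw no filter, canister or housing.

**What I did:** I swung the hold-down lever up to about 1.87 rad and folded the lid back to about 2.0 rad. I stood the sleeve and carton on the crate floor, folded the lid shut, pressed the lever down until it resisted at about 14 N, released it and moved the arm clear.

**Last checks:**
- **Spares:** both stood upright inside the crate in the pictures taken just before I shut the lid. I could not see them after that.
- **Lid and lever:** in the last pictures the lid corners match the shut position, and the lever grip lies at its fully-down position to within about 0.05 rad.
- **Other things:** the bearing, nut, wrench, shaft, flange, oil can and look-alikes show no shift by eye in the last top picture.
- **Disagreements:** no check failed or disagreed. The fitted positions and the images differed by only about 1–2 mm.

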